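# Close a hinged gear housing and start its captive crank bolt

### The job

Swing the open upper half of the hinged gear housing down onto the lower half until their edges meet all round. Then find the thread of the captive crank bolt: turn the crank backward (anticlockwise seen from above) until the bolt drops by one thread and stop there, then turn it forward (clockwise) one full turn so that the thread is started. Finish while holding the crank's upright grip in the gripper - do not let go - and leave the things lying around the housing alone.

Things in the scene. Friction and masses are not known exactly. Their poses are not given: they have to be found in the camera images.
- housing: Lower half of a grey cast housing, fixed to the bench: open box 150 (its x) x 200 (its y) x 50 mm high, feet at both sides; gear, bearing and threaded boss inside. Origin: centre of its underside; z up; its -x side is the front (towards the robot within about 0.3 rad), its +x side carries the hinge. Bolt axis at x = -10 mm, y = 0 in this frame.
- upper_half (a joint): Angle of the upper half (grey shell, 150 x 200 mm, 22 mm high) about its hinge, rad: 0 = closed, edges meeting; it starts open at about 0.95 to 1.3 and its stiff hinge keeps it wherever it is left. Closing it takes some 3 to 6 N at the tab in front.
- hinge_mid (a point): Middle of the hinge line, at the back edge of the housing, 51 mm above the bench (height of the seam). The hinge line runs along the housing's y axis.
- tab_top (a point): Centre of the upper (outer) face of the tab in front of the upper half: 60 mm wide, standing 30 mm out, 8 mm thick. This point lies 166 mm from the hinge line along the shell and 10 mm outward of the seam plane; 61 mm above the bench when closed. The shell's flat outer face lies 12 mm further outward and begins 16 mm behind it.
- bolt_axis (a point): Point on the bolt's axis in the upper half's outer face, 85 mm from the hinge line. When closed the bolt stands upright here, 73 mm above the bench.
- bolt_turn (a joint): Turn of the crank bolt, rad, growing forward (clockwise seen from above the closed housing), counting on beyond a full turn; its zero means nothing to the job. Light friction (about 1.5 N at the grip) keeps it where it is left. The start value varies and the drop comes 0.6 to 2.2 rad backward of it.
- bolt_slide (a joint): How far the bolt has sunk into the upper half, m: 0 = raised, 0.021 = lowest; only its weight (3.5 N) carries it down. Near 0.021 while the housing is open; closing lifts it to 0.001-0.004 on the boss's thread end. Right-hand thread, pitch 8 mm: turned backward it climbs slowly, then drops 8 mm (further back it climbs and drops again); a forward turn after the drop sinks it 8 mm more.
- crank: The crank bolt (steel, coarse thread, 16 mm shank): hub of 20 mm diameter on the bolt's axis, arm 16 mm wide and 10 mm thick ending in the upright grip. Origin on the bolt's axis; z along the bolt, outward. The arm's upper face lies 58 mm above this origin, the hub's top 69 mm. Closed, the origin is 51 mm above the bench minus the bolt's sinking.
- crank_grip (a point): Centre of the crank's grip: upright black sleeve, 16 mm diameter, 46 mm high, spins freely on its pin 45 mm from the bolt's axis; the arm's upper face is 24 mm below this point. About 0.13 m above the bench when closed; it starts pointing to the hinge side. Push it round with closed fingers, or hold it loosely: a firm grip carries the bolt and keeps it from dropping until let go.
- spanner_10: Bystander: a 140 mm combination spanner lying beside the housing. Leave it alone.
- allen_set: Bystander: a set of hexagon keys in a holder, 85 x 28 x 21 mm. Leave it alone.
- tape_measure: Bystander: a tape measure standing on its foot, 78 x 32 x 62 mm, on the right of the bench. Leave it alone.
- spark_plug: Bystander: a used spark plug, 64 mm long, lying beside the housing. Leave it alone.
- tape_roll: Bystander: a roll of tape, 58 mm across and 19 mm high, lying beside the housing. Leave it alone.
- tin_grease: Bystander: a closed tin, 80 mm diameter, 69 mm high, at the left of the bench. Leave it alone.

How it is judged:
On the way, in this order (a step that is already met when the one before it is completed fails the run):
1. the upper half is closed, edges meeting (value of joint upper_half below 0.02 rad), for 0.2 s.
2. with the housing closed, the bolt has been turned backward until it dropped by one thread (value of joint upper_half below 0.025 rad and value of joint bolt_turn below 0.3 rad and value of joint bolt_slide above 0.0062 m), for 0.1 s.
At the end, for the whole second after the job is handed in: Housing closed (0.025 rad); bolt 4.5 to 7.3 rad forward of where it dropped, sunk 12.5 to 19.8 mm, not turning (under 0.1 rad/s); the crank's grip lies between the fingers (grasp point within 14 mm sideways) and they press on the crank with over 1.5 N (value of joint upper_half below 0.025 rad and value of joint bolt_turn between 4.5 and 7.3 rad and value of joint bolt_slide between 0.0125 and 0.0198 m and velocity of joint bolt_turn between -0.1 and 0.1 rad/s and horizontal distance between the grasp point and crank_grip below 0.014 m and contact force between the fingers and crank above 1.5 N); the arm keeps its last pose, push and grip.
It fails at once if the bolt was turned backward far beyond its drop (more than 1.7 rad) (value of joint bolt_turn below -1.7 rad).
It fails at once if the bolt was turned forward well over one turn beyond the drop (more than 8.2 rad) (value of joint bolt_turn above 8.2 rad).
It fails at once if a bystander was pushed away by more than 30 mm (distance of any of spanner_10, spark_plug, tape_roll, allen_set, tin_grease, tape_measure from where it was at the start of the episode above 0.03 m).
It also fails if it takes over 72 s, if anything falls off the work surface, if the arm or the gripper's body presses on something with over 40 N, if the wrist force passes 120 N, or if a joint passes its speed limit or range.

### The arm

A 6-joint arm with a two-finger parallel gripper is mounted at the origin on a cart in front of the work surface, level with it; the furniture and walls round the work are solid. World frame = base frame: x ahead of the robot, y to its left, z up, the work surface at z = 0. Lengths are in m, angles in rad, forces in N, time in s.
With the tool pointing down it reaches from about 0.35 to 0.725 m from the base axis. Payload 4.3 kg.
Tool frame: the origin (TCP) lies midway between the tips of the shut fingers; the grasp point (between the pads) lies 19 mm behind it (arm.hold_point_z is the z of the grasp point in the tool frame, in m); z points along the fingers, y is the line along which they close (so a half turn about z gives the same grasp; the last joint's range is limited). The gripper opens to 85 mm and grips with 20 to 120 N. Pads are 22 mm wide; open, the fingers measure 114 mm over their backs; the gripper's body (76 mm by 85 mm) begins 54 mm behind the grasp point. The pads swing forward as they close: fully open they stand 13 mm farther back than shut.
Start: joints at [1.006, 0.377, 0.081, 1.274, 0, 1.46], TCP at [0.253, 0.517, 0.211] pointing down, gripper open.
Joint ranges: [-2.72, 2.72], [-0.84, 1.66], [-1.02, 1.22], [-1.77, 2.12], [-1.37, 1.28], [-3.14, 3.14]. Speed limits (rad/s): [2.57, 2.57, 3.14, 3.14, 3.14, 3.14].

### API

Orientations are given as a rotation vector (axis times angle).
In Python, from plant import arm gives the robot as it stands.
- The arm moves only by the tool send_rows, never from a script. Its argument "increments" is a list of rows, each a list of 2 entries, a list of its own where there are three numbers: the shift along the tool's x, y, z normalised to -1 to 1, where 1 is 0.03 m, then the turn, a rotation vector about the tool's x, y, z normalised to -1 to 1, where 1 is 0.15 rad. A call has 1 to 5 rows; each row shifts and turns the commanded pose from where the row before left it, along the tool's axes as they then stand; what a row does not reach is not made up. A row lasts 1/10 s, in which the tool goes at most 50 mm and 8.59 degrees, less where a joint would pass 70% of its speed; a pose out of reach is approached as far as the arm can. A call with a number of a shift or a turn outside -1 to 1 is refused whole. A call with a gripper value outside its range is refused whole. "hand" is the opening in per cent of the stroke, from 0 (shut) to 100 (fully open), set as the call begins (left out, the last holds). The fingers move at their own pace and stop on an object; "squeeze" is the grip in N (left out, the last holds). Time passes only in rows, so rows that do not move let the fingers close. It gives the time, the measured TCP pose, the force, the opening and the grip force at its end, in the units of the state.
- arm.state(): the state, without advancing time (a new reading comes with each control period).
- arm.grab_frame(name): name is "side" or "top" or "wrist"; returns a dict with "img" (480x640x3 uint8, blue, green, red), "camera_matrix" (3x3 intrinsics, pixels), "rvec" (rotation vector, rad) and "tvec" (3), from world to camera coordinates, as OpenCV has them. Camera axes: x right, y down, z forward; pixel columns grow to the right and rows downward; lengths in m; the calibration is good to about 2 mm. A picture is of the moment at which its call begins. There is no depth.
- arm.close_job(): hands the job in; it is judged then, once.
Trained networks look in the newest picture that a camera, given by its name, has taken for a name from the list of things; names that differ only in an ending like _2 or _b are one class to them, and where a whole thing is asked for, a point or a joint stands for the part that bears it (a point fixed in the world has none). Each returns a list of dicts, best first, with "score" (0 to 1); they miss things now and then, are a little off and sometimes report something else, mostly with a low value. They report only what shows in the picture. A call takes as long as a camera call.
- arm.spot_in(label, camera): "bbox" ([left, top, right, bottom] in pixels, round what is visible of it).
- arm.spot_point(label, camera): "position" ([column, row] in pixels: a listed point, or the origin of a listed thing).
The state is a dict: "clock": time; "joint_positions": joint angles; "qvel": joint speeds; "tau": joint torques, N m; "tool_pos": TCP position; "tcp_rot": TCP orientation; "contact_force": force on the tool from outside, world axes, zero at the start; "wrist_torque": the same for the moment, N m; "grip_width": finger opening in m; "gripper_force": force on a finger pad.
Only numpy, scipy, OpenCV 4.12 (cv2) and the standard library are available. Lean on these libraries where they do the work, as an engineer would, in place of code of your own. Each camera call takes 0.05 s, during which the arm holds its last target. There are 200 camera calls.

## Working session

There is one attempt and no reset: what is moved stays moved. The work goes in short steps, Python scripts to look and compute and a tool call to move; the robot and the scene stay as the last step left them, time stands still between calls to the robot, and variables do not carry over. Pictures are saved under pics/ and viewed, at most 10 in all, crops included, and the job is handed in when it is done.

Besides the shell and the picture viewer there is one more tool, called after ">>>" by a JSON object that holds its "fn" and its "kwargs", one argument or row to a line. send_rows: Moves the arm, as the interface text tells. Scaled input: -1 to 1 covers 0.03 m each way for a shift and 0.15 rad each way for a turn. Its arguments: {"type":"object","properties":{"increments":{"type":"array"},"hand":{"type":"number"},"squeeze":{"type":"number"}},"required":["increments"]}

```bash
mkdir -p pics; ls; cat > h.py <<'E'
import numpy as np,cv2
from scipy.spatial.transform import Rotation as R
from scipy.optimize import least_squares
from plant import arm
def cam(n):
    f=arm.grab_frame(n); return f
def proj(f,P):
    return cv2.projectPoints(np.array(P,float).reshape(-1,3),np.array(f['rvec'],float),np.array(f['tvec'],float),np.array(f['camera_matrix'],float),None)[0].reshape(-1,2)
def tri(obs):
    # obs: list of (frame,[u,v])
    return least_squares(lambda X:np.concatenate([proj(f,X)[0]-p for f,p in obs]),[0.5,0,0.1])
E
python3 - <<'E'
from h import *
s=arm.state();print({k:np.round(v,3).tolist() for k,v in s.items()})
F={n:cam(n) for n in('side','top')}
for n,f in F.items():
    cv2.imwrite(f'pics/{n}0.png',f['img'])
    print(n,(-R.from_rotvec(np.ravel(f['rvec'])).inv().apply(np.ravel(f['tvec']))).round(2))
for l in ['hinge_mid','tab_top','bolt_axis','crank_grip','housing','crank']:
    o=[]
    for n in F:
        r=arm.spot_point(l,n)
        print(l,n,[(np.round(x['position'],1).tolist(),round(x['score'],2)) for x in r[:2]])
        if r:o.append((F[n],np.array(r[0]['position'])))
    if len(o)==2:
        t=tri(o);print('   ',t.x.round(4),t.cost.round(1))
E
```

```text
pics
{'clock': 0.0, 'joint_positions': [1.006, 0.378, 0.08, 1.274, 0.0, 1.46], 'qvel': [0.001, 0.001, 0.0, 0.001, -0.0, 0.001], 'tau': [-0.0, -46.361, 26.987, 0.021, -0.0, -0.0], 'tool_pos': [0.252, 0.516, 0.21], 'tcp_rot': [-0.708, -3.06, 0.003], 'contact_force': [0.378, 1.109, -0.12], 'wrist_torque': [0.04, 0.01, 0.035], 'gripper_force': 0.0, 'grip_width': 0.085}
side [0.39 1.22 0.68]
top [ 0.33 -0.09  1.39]
hinge_mid side [([286.7, 296.7], 0.6)]
hinge_mid top [([230.0, 212.8], 0.93), ([217.3, 236.2], 0.23)]
    [0.6038 0.1622 0.0447] 3.1
tab_top side [([315.6, 245.9], 0.75)]
tab_top top [([220.9, 234.9], 0.7)]
    [0.521  0.1594 0.1887] 0.3
bolt_axis side [([300.0, 267.9], 0.64)]
bolt_axis top [([227.4, 220.4], 0.87)]
    [0.5668 0.1545 0.125 ] 1.9
crank_grip side [([273.6, 270.9], 0.54)]
crank_grip top [([175.2, 258.1], 0.55), ([224.7, 201.2], 0.38)]
    [0.5447 0.2904 0.1766] 821.9
housing side [([317.0, 315.9], 0.77)]
housing top [([233.5, 242.2], 0.72)]
    [ 0.5248  0.1606 -0.011 ] 0.9
crank side [([309.7, 273.0], 0.56)]
crank top [([230.1, 216.9], 0.41)]
    [0.5591 0.1482 0.1106] 64.9
```

View pics/side0.png

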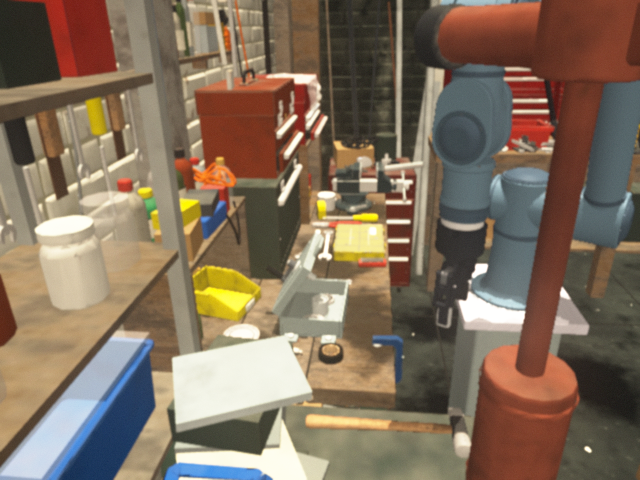

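View pics/top0.png

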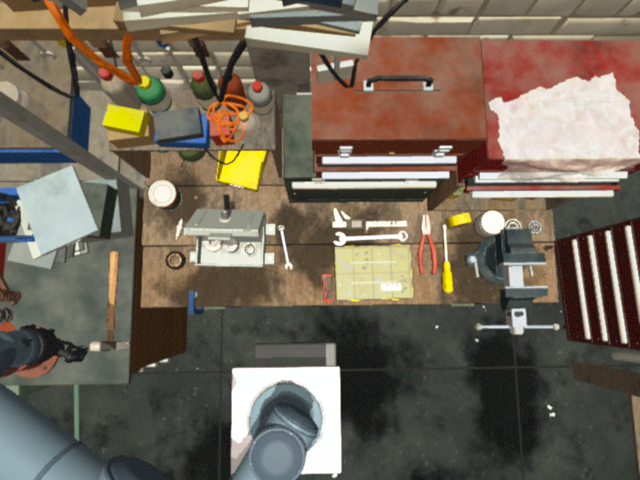

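The side view shows the open shell near (300,265), above the box at (315,310). In the top view the housing is near (230,240), with the grip sticking up at about (227,203). The tape roll (175,260), spark plug (180,230), tin (163,193) and spanner (285,245) lie around it. Next I fit the housing pose and lid angle.

```bash
cat >> h.py <<'E'
def model(p):
    x,y,yaw,th=p[:4]
    H=np.array([x,y,.051]); u=np.array([-np.cos(yaw),-np.sin(yaw),0]); z=np.array([0,0,1.])
    def pt(r,o): return H+u*(r*np.cos(th)-o*np.sin(th))+z*(r*np.sin(th)+o*np.cos(th))
    return {'hinge_mid':H,'tab_top':pt(.166,.010),'bolt_axis':pt(.085,.022),'housing':H+u*.075-z*.051}
def fit(obs,p0=(.6,.16,0,1.0)):
    return least_squares(lambda p:np.concatenate([(proj(f,model(p)[l])[0]-q)*w for f,l,q,w in obs]),p0,loss='soft_l1',f_scale=2)
E
python3 - <<'E'
from h import *
obs=[]
for n in('side','top'):
    f=cam(n)
    for l in ['hinge_mid','tab_top','bolt_axis','housing']:
        r=arm.spot_point(l,n)
        if r: obs.append((f,l,np.array(r[0]['position']),1))
    if n=='top':print('K',f['camera_matrix'][0][0])
    for l in ['tab_top','housing','upper_half']: print(n,l,[np.round(x['bbox']).tolist()+[round(x['score'],2)] for x in arm.spot_in(l,n)[:2]])
t=fit(obs);print(t.x.round(4),t.cost);print({k:v.round(3).tolist() for k,v in model(t.x).items()})
print(np.round(t.fun,1))
E
```

```text
side tab_top [[266.0, 235.0, 325.0, 317.0, 0.86], [319.0, 341.0, 343.0, 364.0, 0.57]]
side housing [[270.0, 235.0, 349.0, 340.0, 0.93], [225.0, 323.0, 260.0, 341.0, 0.71]]
side upper_half [[267.0, 234.0, 327.0, 314.0, 0.83]]
K 452.95370731872254
top tab_top [[185.0, 197.0, 264.0, 240.0, 0.62], [223.0, 193.0, 232.0, 213.0, 0.32]]
top housing [[186.0, 198.0, 262.0, 241.0, 0.68], [324.0, 277.0, 334.0, 302.0, 0.26]]
top upper_half [[184.0, 196.0, 265.0, 240.0, 0.59]]
[0.5997 0.1661 0.0917 0.9692] 14.92518028626472
{'hinge_mid': [0.6, 0.166, 0.051], 'tab_top': [0.514, 0.158, 0.194], 'bolt_axis': [0.57, 0.163, 0.134], 'housing': [0.525, 0.159, 0.0]}
[ 2.8  0.4  4.  -0.5 -0.6 -1.5 -1.2 -1.   0.8  0.2  0.3 -0.6 -2.4 -0.8
 -1.2 -1.2]
```

>>> {"fn": "send_rows", "kwargs": {
  "increments": [
    [[0,0,-1],[0,0,0]],
    [[0,0,-1],[0,0,0]],
    [[0,0,-1],[0,0,0]],
    [[0,0,-1],[0,0,0]]
  ],
  "hand": 0
}}

```text
clock: 1.9
tool_pos: [0.2525, 0.5164, 0.3318]
tcp_rot: [0.708, 3.061, 0.0]
contact_force: [0.2, 0.5, -0.0]
grip_width: 0.0284
gripper_force: 0.0
```

```bash
cat >> h.py <<'E'
def plan(ps,yaw=None,nmin=1,start=None,step=.029):
    """rows through waypoints ps (world), tool down, tool-y heading ends at yaw (mod pi)"""
    s=arm.state(); p=np.array(s['tool_pos'] if start is None else start,float); Rm=R.from_rotvec(s['tcp_rot'])
    ps=np.atleast_2d(ps); rows=[]
    segs=[]
    for q in ps:
        n=max(nmin,int(np.ceil(np.abs(Rm.inv().apply(q-p)).max()/step))); segs+=[p+(q-p)*(i+1)/n for i in range(n)]; p=np.array(q,float)
    tot=np.zeros(3)
    if yaw is not None:
        c,sn=np.cos(yaw),np.sin(yaw)
        best=None
        for k in(1,-1):
            y=k*np.array([c,sn,0]);zt=np.array([0,0,-1.]);x=np.cross(y,zt)
            rv=(Rm.inv()*R.from_matrix(np.c_[x,y,zt])).as_rotvec()
            if best is None or np.linalg.norm(rv)<np.linalg.norm(best): best=rv
        tot=best
    n=max(len(segs),int(np.ceil(np.abs(tot).max()/.14)))
    segs+= [segs[-1]]*(n-len(segs))
    p=np.array(s['tool_pos'] if start is None else start,float)
    for q in segs:
        rows.append([(Rm.inv().apply(q-p)/.03).round(2).tolist(),(tot/n/.15).round(2).tolist()])
        Rm=Rm*R.from_rotvec(tot/n); p=q
    for i in range(0,len(rows),5): print(rows[i:i+5])
E
python3 - <<'E'
from h import *
plan([[.40,.18,.33]],np.pi/2+.09)
print(arm.state()['joint_positions'])
E
```

```text
[[[-0.93, -0.79, 0.01], [0.0, 0.0, -0.36]], [[-0.89, -0.84, 0.01], [0.0, 0.0, -0.36]], [[-0.84, -0.89, 0.01], [0.0, 0.0, -0.36]], [[-0.79, -0.93, 0.01], [0.0, 0.0, -0.36]], [[-0.74, -0.97, 0.01], [0.0, 0.0, -0.36]]]
[[[-0.69, -1.01, 0.01], [0.0, 0.0, -0.36]], [[-0.63, -1.05, 0.01], [0.0, 0.0, -0.36]], [[-0.57, -1.08, 0.01], [0.0, 0.0, -0.36]], [[-0.51, -1.11, 0.01], [0.0, 0.0, -0.36]], [[-0.45, -1.14, 0.01], [0.0, 0.0, -0.36]]]
[ 1.00572583e+00  3.90383954e-01  4.12687433e-01  1.59283971e+00
 -2.07872258e-05  1.46051439e+00]
```

>>> {"fn": "send_rows", "kwargs": {
  "increments": [
    [[-0.93,-0.79,0],[0,0,-0.36]],
    [[-0.89,-0.84,0],[0,0,-0.36]],
    [[-0.84,-0.89,0],[0,0,-0.36]],
    [[-0.79,-0.93,0],[0,0,-0.36]],
    [[-0.74,-0.97,0],[0,0,-0.36]]
  ]
}}

```text
clock: 2.4
tool_pos: [0.3263, 0.3474, 0.3306]
tcp_rot: [0.286, 3.128, 0.001]
contact_force: [0.2, 0.4, 1.2]
grip_width: -0.0
gripper_force: 0.0
```

>>> {"fn": "send_rows", "kwargs": {
  "increments": [
    [[-0.69,-1,0],[0,0,-0.36]],
    [[-0.63,-1,0],[0,0,-0.36]],
    [[-0.57,-1,0],[0,0,-0.36]],
    [[-0.51,-1,0],[0,0,-0.36]],
    [[-0.45,-1,0],[0,0,-0.36]]
  ]
}}

```text
clock: 2.9
tool_pos: [0.3998, 0.1907, 0.3307]
tcp_rot: [-0.137, 3.138, 0.0]
contact_force: [0.4, 0.4, -0.2]
grip_width: -0.0
gripper_force: 0.0
```

```bash
python3 - <<'E'
from h import *
print(arm.state()['joint_positions'].round(2) if hasattr(arm.state()['joint_positions'],'round') else arm.state()['joint_positions'])
obs=[]
for n in('side','top','wrist'):
    f=cam(n); 
    for l in ['hinge_mid','tab_top','bolt_axis','housing']:
        r=arm.spot_point(l,n)
        if r:
            print(n,l,np.round(r[0]['position'],1),round(r[0]['score'],2)); obs.append((f,l,np.array(r[0]['position']),1 if n!='wrist' else .5))
cv2.imwrite('pics/w1.png',f['img'])
print('wristcam',(-R.from_rotvec(np.ravel(f['rvec'])).inv().apply(np.ravel(f['tvec']))).round(3),f['camera_matrix'][0][0])
t=fit(obs);print(t.x.round(4),t.cost);print({k:v.round(3).tolist() for k,v in model(t.x).items()})
print(np.round(t.fun,1))
E
```

```text
[0.3  0.1  0.03 1.5  0.   0.21]
side hinge_mid [286.4 297.3] 0.73
side tab_top [317.4 244.5] 0.91
side bolt_axis [295.1 265. ] 0.67
side housing [318.8 317. ] 0.91
top tab_top [219.  235.8] 0.83
top bolt_axis [227.8 219. ] 0.75
top housing [233.7 241.2] 0.82
wrist hinge_mid [278.7 327.2] 0.94
wrist tab_top [275.9 339.1] 0.82
wrist bolt_axis [276.4 350.6] 0.79
wrist housing [290.9 265.6] 0.75
wristcam [0.321 0.186 0.493] 389.68738637188466
[ 0.6002  0.1573 -0.0763  0.9893] 21.885314564666544
{'hinge_mid': [0.6, 0.157, 0.051], 'tab_top': [0.518, 0.164, 0.195], 'bolt_axis': [0.572, 0.159, 0.134], 'housing': [0.525, 0.163, 0.0]}
[ 0.3 -4.  -0.2 -0.2  1.1  0.3 -3.1 -4.3 -0.2 -0.6 -2.7  0.4 -1.6  1.3
  0.4  1.8 -0.2 -0.  -0.6 -0.1 -0.3 -1.3]
```

View pics/w1.png

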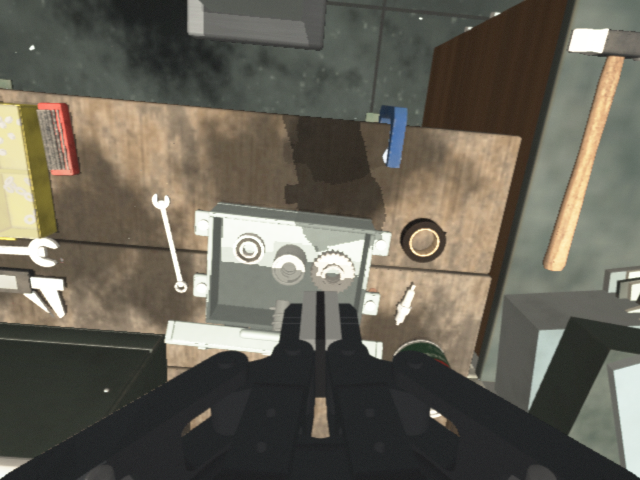

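The wrist view shows the open box with its front rim from about (215,205) to (372,220). The shell edge is at (170–380, 325–350). Next I take the yaw from the box edges.

```bash
python3 - <<'E'
from h import *
f=cam('wrist'); 
g=cv2.cvtColor(f['img'],cv2.COLOR_BGR2GRAY)
Rm=R.from_rotvec(np.ravel(f['rvec'])); C=-Rm.inv().apply(np.ravel(f['tvec']))
def bp(u,v,z):
    d=Rm.inv().apply(np.linalg.inv(f['camera_matrix'])@[u,v,1]); return C+d*(z-C[2])/d[2]
for uv in [(215,205),(372,220),(208,320),(200,222),(380,243),(372,303),(197,287)]: print(uv,bp(*uv,.05).round(4),bp(*uv,.015).round(4))
for yaw in(-.08,-.0,.09):
    c,s=np.cos(yaw),np.sin(yaw)
    for dx,dy in[(-.075,.1),(-.075,-.1),(.075,-.1),(.075,.1)]:
        print(yaw,dx,dy,proj(f,[.525+c*dx-s*dy,.162+s*dx+c*dy,.05]).round(0).tolist())
cv2.imwrite('pics/w1c.png',cv2.resize(f['img'][180:380,150:450],None,fx=2.6,fy=2.6,interpolation=cv2.INTER_CUBIC))
E
```

```text
(215, 205) [0.4397 0.0727 0.05  ] [0.449  0.0637 0.015 ]
(372, 220) [0.4422 0.2574 0.05  ] [0.4518 0.2631 0.015 ]
(208, 320) [0.593  0.0639 0.05  ] [0.6145 0.0543 0.015 ]
(200, 222) [0.4619 0.055  0.05  ] [0.473  0.0447 0.015 ]
(380, 243) [0.47   0.2707 0.05  ] [0.4817 0.2774 0.015 ]
(372, 303) [0.5508 0.2712 0.05  ] [0.569 0.278 0.015]
(197, 287) [0.5472 0.0504 0.05  ] [0.5651 0.0397 0.015 ]
-0.08 -0.075 0.1 [[379.0, 234.0]]
-0.08 -0.075 -0.1 [[211.0, 207.0]]
-0.08 0.075 -0.1 [[202.0, 319.0]]
-0.08 0.075 0.1 [[355.0, 341.0]]
-0.0 -0.075 0.1 [[375.0, 227.0]]
-0.0 -0.075 -0.1 [[206.0, 213.0]]
-0.0 0.075 -0.1 [[207.0, 325.0]]
-0.0 0.075 0.1 [[360.0, 336.0]]
0.09 -0.075 0.1 [[370.0, 219.0]]
0.09 -0.075 -0.1 [[201.0, 220.0]]
0.09 0.075 -0.1 [[212.0, 331.0]]
0.09 0.075 0.1 [[366.0, 330.0]]
```

View pics/w1c.png

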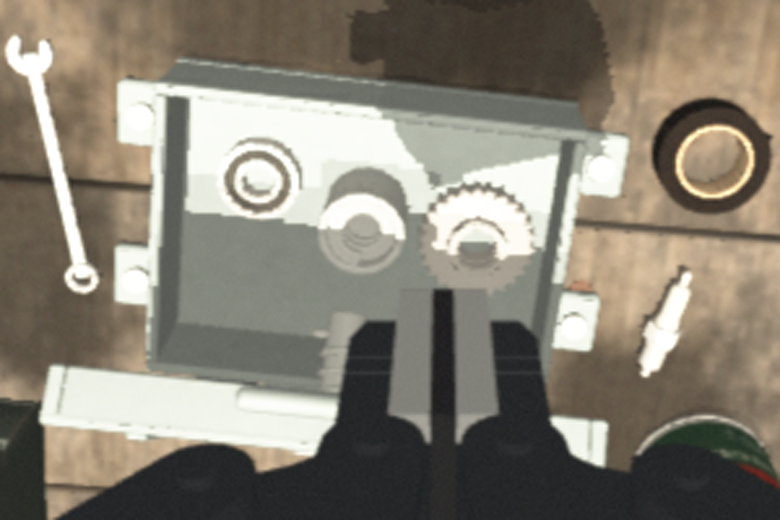

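```bash
cat > traj.py <<'E'
from h import *
H=np.array([.602,.160,.051]);yaw=-.035
u=np.array([-np.cos(yaw),-np.sin(yaw),0]);z=np.array([0,0,1.])
def tcp(th,r,pen=0):
    o=.010-pen
    return H+u*(r*np.cos(th)-o*np.sin(th)-.011)+z*(r*np.sin(th)+o*np.cos(th))
E
python3 - <<'E'
from traj import *
p=tcp(.98,.172)
plan([p+[0,0,.06],p+[0,0,.012]],np.pi/2+yaw); print(p)
E
```

```text
[[[-0.82, -0.27, 0.47], [0.0, -0.0, 0.11]], [[-0.83, -0.25, 0.47], [0.0, -0.0, 0.11]], [[-0.83, -0.24, 0.47], [0.0, -0.0, 0.11]], [[-0.83, -0.23, 0.47], [0.0, -0.0, 0.11]], [[-0.84, -0.21, 0.47], [0.0, -0.0, 0.11]]]
[[[-0.0, -0.0, 0.8], [0.0, -0.0, 0.11]], [[-0.0, -0.0, 0.8], [0.0, -0.0, 0.11]]]
[0.52554395 0.16267706 0.19941577]
```

>>> {"fn": "send_rows", "kwargs": {
  "increments": [
    [[-0.82,-0.27,0.47],[0,0,0.11]],
    [[-0.83,-0.25,0.47],[0,0,0.11]],
    [[-0.83,-0.24,0.47],[0,0,0.11]],
    [[-0.83,-0.23,0.47],[0,0,0.11]],
    [[-0.84,-0.21,0.47],[0,0,0.11]]
  ]
}}

```text
clock: 4.2
tool_pos: [0.5266, 0.1622, 0.2593]
tcp_rot: [0.003, -3.142, -0.0]
contact_force: [-0.2, 0.5, 0.3]
grip_width: -0.0003
gripper_force: 0.0
```

>>> {"fn": "send_rows", "kwargs": {
  "increments": [
    [[0,0,0.8],[0,0,0.11]],
    [[0,0,0.8],[0,0,0.11]],
    [[0,0,0],[0,0,0]]
  ]
}}

```text
clock: 4.5
tool_pos: [0.5233, 0.162, 0.2084]
tcp_rot: [-0.048, -3.134, 0.002]
contact_force: [-0.2, -0.3, 0.6]
grip_width: 0.0003
gripper_force: 0.0
```

```bash
python3 - <<'E'
from traj import *
f=cam('side');cv2.imwrite('pics/s2.png',cv2.resize(f['img'][180:360,230:430],None,fx=3,fy=3))
s=arm.state();print(s['tool_pos'],s['contact_force'])
w=[tcp(t,.172+.006*(1-t),.003) for t in np.linspace(.95,0,13)]
print(np.round(w,3).tolist())
plan(w,None)
E
```

```text
[0.52418198 0.16225887 0.21055906] [-0.28675269  0.00234657  0.22801835]
[[0.519, 0.163, 0.195], [0.507, 0.163, 0.188], [0.496, 0.164, 0.179], [0.486, 0.164, 0.17], [0.477, 0.164, 0.16], [0.468, 0.165, 0.149], [0.461, 0.165, 0.137], [0.454, 0.165, 0.125], [0.448, 0.165, 0.112], [0.443, 0.166, 0.099], [0.439, 0.166, 0.086], [0.437, 0.166, 0.072], [0.435, 0.166, 0.058]]
[[[0.19, 0.02, 0.51], [0.0, 0.0, 0.0]], [[0.38, 0.0, 0.25], [0.0, 0.0, 0.0]], [[0.36, 0.0, 0.28], [0.0, 0.0, 0.0]], [[0.34, 0.0, 0.31], [0.0, 0.0, 0.0]], [[0.31, 0.0, 0.34], [0.0, 0.0, 0.0]]]
[[[0.28, 0.0, 0.36], [0.0, 0.0, 0.0]], [[0.26, 0.0, 0.39], [0.0, 0.0, 0.0]], [[0.22, 0.0, 0.41], [0.0, 0.0, 0.0]], [[0.19, 0.0, 0.42], [0.0, 0.0, 0.0]], [[0.16, 0.0, 0.44], [0.0, 0.0, 0.0]]]
[[[0.12, 0.0, 0.45], [0.0, 0.0, 0.0]], [[0.09, 0.0, 0.46], [0.0, 0.0, 0.0]], [[0.05, 0.0, 0.47], [0.0, 0.0, 0.0]]]
```

View pics/s2.png

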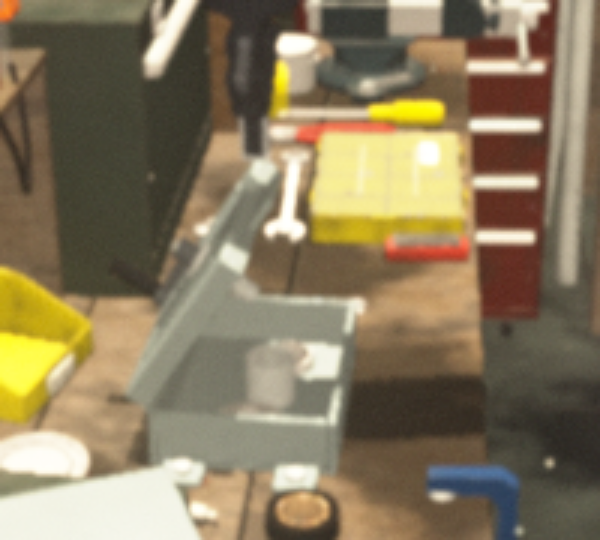

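The fingertips (crop 255,150) stand just above the shell's raised front edge (crop 265,165). I push along the arc now.

>>> {"fn": "send_rows", "kwargs": {
  "increments": [
    [[0.19,0.02,0.5],[0,0,0]],
    [[0.38,0,0.25],[0,0,0]],
    [[0.36,0,0.28],[0,0,0]],
    [[0.34,0,0.31],[0,0,0]],
    [[0.31,0,0.34],[0,0,0]]
  ]
}}

```text
clock: 5.05
tool_pos: [0.4766, 0.1651, 0.1661]
tcp_rot: [0.046, 3.141, 0.002]
contact_force: [-17.9, -2.4, 27.4]
grip_width: -0.0003
gripper_force: 13.6
```

```bash
python3 - <<'E'
from traj import *
f=cam('side')
for l in ['tab_top','bolt_axis']:
    r=arm.spot_point(l,'side'); print(l,[(x['position'],x['score']) for x in r[:1]])
for t in (.4,.5,.6,.7,.8,.98):
    m=model([.602,.16,-.035,t]); print(t,proj(f,[m['tab_top'],m['bolt_axis']]).round(1).tolist())
cv2.imwrite('pics/s3.png',cv2.resize(f['img'][180:360,230:430],None,fx=3,fy=3))
E
```

```text
tab_top [([326.3, 250.5], 0.86)]
bolt_axis [([302.9, 267.8], 0.81)]
0.4 [[343.7, 271.2], [312.1, 276.9]]
0.5 [[340.4, 265.8], [309.8, 274.4]]
0.6 [[336.5, 260.7], [307.3, 272.1]]
0.7 [[332.1, 255.9], [304.5, 270.1]]
0.8 [[327.2, 251.4], [301.5, 268.2]]
0.98 [[317.1, 244.5], [295.8, 265.6]]
```

View pics/s3.png

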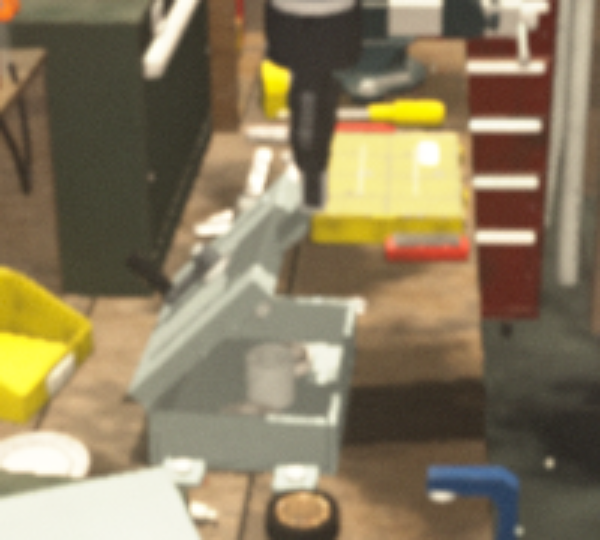

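The shell is only at about 0.8 rad and the fingers (crop 315,190) have slipped off in front of the tab. I back off and push on the shell's flat outer face near its front edge instead.

>>> {"fn": "send_rows", "kwargs": {
  "increments": [
    [[0.7,0,-0.2],[0,0,0]],
    [[0,0,-1],[0,0,0]],
    [[0,0,-1],[0,0,0]],
    [[-1,0,-0.5],[0,0,0]],
    [[-1,0,0],[0,0,0]]
  ]
}}

```text
clock: 5.7
tool_pos: [0.52, 0.1642, 0.2483]
tcp_rot: [0.045, 3.132, 0.003]
contact_force: [0.4, 0.2, -1.3]
grip_width: -0.0002
gripper_force: 0.0
```

```bash
cat >> traj.py <<'E'
def tcp2(th,r,pen=0):
    o=.022-pen
    return H+u*(r*np.cos(th)-o*np.sin(th)-.011)+z*(r*np.sin(th)+o*np.cos(th))
E
python3 - <<'E'
from traj import *
f=cam('side')
s=arm.state();print(s['tool_pos'],s['contact_force'])
for l in ['tab_top','bolt_axis']:
    r=arm.spot_point(l,'side'); print(l,[(x['position'],x['score']) for x in r[:1]])
p=tcp2(.8,.142);print(p)
plan([p+[0,0,.04],p+[0,0,.012]])
w=[tcp2(t,.142-.005*(.8-t),.003) for t in np.linspace(.78,0,12)]
print(np.round(w,3).tolist())
plan(w,None,start=p+[0,0,.012])
E
```

```text
[0.52428602 0.1635427  0.24591204] [ 6.06040787  0.46331726 -0.33846847]
tab_top [([328.2, 354.0], 0.72)]
bolt_axis [([304.7, 270.6], 0.76)]
[0.52989367 0.16252475 0.16819211]
[[[-0.17, -0.01, 0.6], [0.0, 0.0, 0.0]], [[-0.17, -0.01, 0.6], [0.0, 0.0, 0.0]], [[0.0, -0.0, 0.93], [0.0, 0.0, 0.0]]]
[[0.526, 0.163, 0.164], [0.518, 0.163, 0.158], [0.511, 0.163, 0.15], [0.504, 0.163, 0.143], [0.499, 0.164, 0.135], [0.493, 0.164, 0.126], [0.489, 0.164, 0.117], [0.485, 0.164, 0.108], [0.481, 0.164, 0.099], [0.478, 0.164, 0.089], [0.476, 0.164, 0.08], [0.475, 0.164, 0.07]]
[[[0.15, 0.0, 0.53], [0.0, 0.0, 0.0]], [[0.25, 0.0, 0.22], [0.0, 0.0, 0.0]], [[0.24, 0.0, 0.24], [0.0, 0.0, 0.0]], [[0.22, 0.0, 0.26], [0.0, 0.0, 0.0]], [[0.2, 0.0, 0.27], [0.0, 0.0, 0.0]]]
[[[0.18, 0.0, 0.28], [0.0, 0.0, 0.0]], [[0.16, 0.0, 0.29], [0.0, 0.0, 0.0]], [[0.14, 0.0, 0.3], [0.0, 0.0, 0.0]], [[0.11, 0.0, 0.31], [0.0, 0.0, 0.0]], [[0.09, 0.0, 0.32], [0.0, 0.0, 0.0]]]
[[[0.07, 0.0, 0.32], [0.0, 0.0, 0.0]], [[0.05, -0.0, 0.33], [0.0, 0.0, 0.0]]]
```

>>> {"fn": "send_rows", "kwargs": {
  "increments": [
    [[-0.17,0,0.6],[0,0,0]],
    [[-0.17,0,0.6],[0,0,0]],
    [[0,0,0.93],[0,0,0]],
    [[0.15,0,0.53],[0,0,0]],
    [[0.25,0,0.22],[0,0,0]]
  ]
}}

```text
clock: 6.35
tool_pos: [0.5136, 0.1634, 0.1551]
tcp_rot: [-0.047, -3.139, 0.001]
contact_force: [0.2, -0.1, 0.4]
grip_width: 0.0002
gripper_force: 0.0
```

>>> {"fn": "send_rows", "kwargs": {
  "increments": [
    [[0.24,0,0.24],[0,0,0]],
    [[0.22,0,0.26],[0,0,0]],
    [[0.2,0,0.27],[0,0,0]]
  ]
}}

```text
clock: 6.65
tool_pos: [0.4924, 0.1643, 0.1354]
tcp_rot: [-0.046, -3.139, -0.001]
contact_force: [-13.2, -1.8, 18.1]
grip_width: 0.0001
gripper_force: 9.1
```

```bash
python3 - <<'E'
from traj import *
f=cam('side')
s=arm.state();print(s['tool_pos'],s['contact_force'])
for l in ['tab_top','bolt_axis']:
    r=arm.spot_point(l,'side'); print(l,[(x['position'],x['score']) for x in r[:2]])
cv2.imwrite('pics/s4.png',cv2.resize(f['img'][180:360,230:430],None,fx=3,fy=3))
E
```

```text
[0.49025519 0.16428456 0.13377446] [-8.72410265 -0.09431635 10.40944623]
tab_top [([335.8, 260.0], 0.77)]
bolt_axis [([308.4, 274.1], 0.94)]
```

View pics/s4.png

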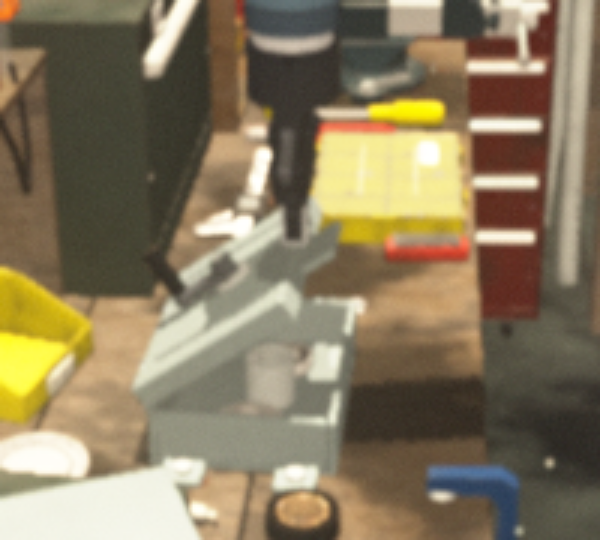

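The shell is now near 0.55 rad, with the fingertips (crop 297,238) on its outer face close to the front edge. I continue down, keeping slightly further back.

>>> {"fn": "send_rows", "kwargs": {
  "increments": [
    [[0.05,0,0.28],[0,0,0]],
    [[0.08,0,0.29],[0,0,0]],
    [[0.08,0,0.3],[0,0,0]],
    [[0.08,0,0.31],[0,0,0]],
    [[0.07,0,0.32],[0,0,0]]
  ]
}}

```text
clock: 7.3
tool_pos: [0.4848, 0.1647, 0.0884]
tcp_rot: [0.047, 3.14, 0.001]
contact_force: [-2.5, 0.1, 4.2]
grip_width: 0.0
gripper_force: 1.8
```

>>> {"fn": "send_rows", "kwargs": {
  "increments": [
    [[0.05,0,0.32],[0,0,0]],
    [[0.03,0,0.25],[0,0,0]],
    [[0,0,0],[0,0,0]]
  ]
}}

```text
clock: 7.6
tool_pos: [0.4811, 0.1644, 0.0695]
tcp_rot: [-0.047, -3.139, 0.001]
contact_force: [-0.2, -1.0, -1.4]
grip_width: 0.0001
gripper_force: 0.0
```

```bash
python3 - <<'E'
from traj import *
f=cam('side')
s=arm.state();print(s['tool_pos'],s['contact_force'])
for l in ['tab_top','bolt_axis','crank_grip']:
    r=arm.spot_point(l,'side'); print(l,[(x['position'],x['score']) for x in r[:2]])
for t in (0,.02,.05,.1):
    m=model([.602,.16,-.035,t]); print(t,proj(f,[m['tab_top'],m['bolt_axis']]).round(1).tolist())
E
```

```text
[0.48178712 0.16424164 0.06992722] [0.16213859 0.43533152 0.59501452]
tab_top [([348.7, 287.9], 0.85), ([370.9, 265.3], 0.65)]
bolt_axis [([318.3, 284.7], 0.7)]
crank_grip [([297.9, 270.7], 0.59)]
0 [[350.4, 294.1], [318.4, 288.2]]
0.02 [[350.3, 293.0], [318.2, 287.6]]
0.05 [[350.1, 291.2], [317.9, 286.7]]
0.1 [[349.7, 288.3], [317.3, 285.2]]
```

>>> {"fn": "send_rows", "kwargs": {
  "increments": [
    [[0,0,0.1],[0,0,0]],
    [[0,0,0.1],[0,0,0]],
    [[0,0,0],[0,0,0]]
  ]
}}

```text
clock: 8.1
tool_pos: [0.4823, 0.1645, 0.065]
tcp_rot: [-0.048, -3.141, -0.0]
contact_force: [-1.6, 0.2, 1.4]
grip_width: -0.0001
gripper_force: 1.0
```

```bash
python3 - <<'E'
from traj import *
f=cam('side')
s=arm.state();print(s['tool_pos'],s['contact_force'])
cv2.imwrite('pics/s5.png',cv2.resize(f['img'][220:360,250:400],None,fx=4,fy=4,interpolation=cv2.INTER_CUBIC))
E
```

```text
[0.48223205 0.16453524 0.06497683] [-1.57557513  1.40282266  1.5014408 ]
```

View pics/s5.png

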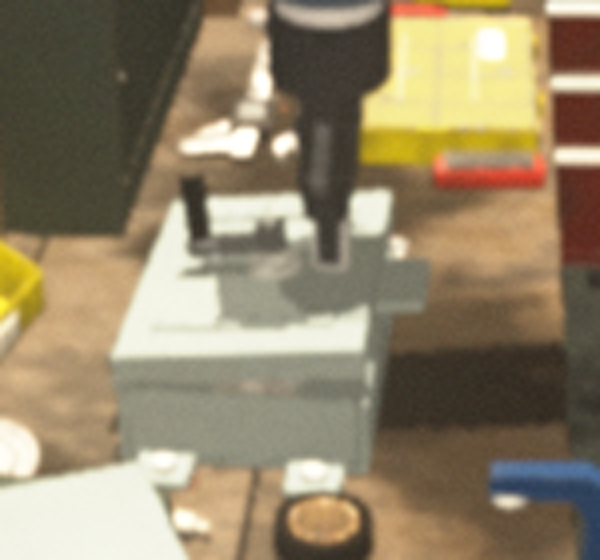

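The shell is almost down: the fingers at crop (333,262) rest on its top, and a thin seam shows at (250,385). I press further and watch the force.

>>> {"fn": "send_rows", "kwargs": {
  "increments": [
    [[0,0,0.12],[0,0,0]],
    [[0,0,0.12],[0,0,0]],
    [[0,0,0],[0,0,0]]
  ]
}}

```text
clock: 8.45
tool_pos: [0.4814, 0.1645, 0.0574]
tcp_rot: [-0.047, -3.139, -0.0]
contact_force: [-0.7, -0.3, 0.4]
grip_width: -0.0001
gripper_force: 0.1
```

```bash
python3 - <<'E'
from traj import *
f=cam('side')
s=arm.state();print(s['tool_pos'],s['contact_force'])
d=lambda P:((proj(f,P)-[250,220])*4).round(0).tolist()
print('tcp',d([.4823,.1645,.065]),d(s['tool_pos']))
v=np.array([-u[1],u[0],0])
for n,zz in(('top',.073),('rim',.051),('base',0)):
    print(n,[d(H-z*.051+u*a+v*b+z*zz) for a in(0,.15) for b in(-.1,.1)])
print('tab',d(H+u*.18+z*.01+v*.03),d(H+u*.18+z*.01-v*.03))
cv2.imwrite('pics/s6.png',cv2.resize(f['img'][220:360,250:400],None,fx=4,fy=4,interpolation=cv2.INTER_CUBIC))
for l in ['tab_top','bolt_axis','crank_grip','hinge_mid']:
  for n in('side','top'):
    if l!='tab_top' or n=='side': pass
    r=arm.spot_point(l,n); print(l,n,[(np.round(x['position'],1),round(x['score'],2)) for x in r[:1]])
E
```

```text
[0.4822364  0.16441655 0.05752524] [-0.7143237  -0.86183053  0.01719355]
tcp [[328.0, 287.0]] [[329.0, 297.0]]
top [[[107.0, 349.0]], [[172.0, 193.0]], [[360.0, 365.0]], [[390.0, 204.0]]]
rim [[[109.0, 381.0]], [[173.0, 222.0]], [[360.0, 397.0]], [[390.0, 233.0]]]
base [[[113.0, 452.0]], [[176.0, 286.0]], [[360.0, 469.0]], [[390.0, 298.0]]]
tab [[427.0, 274.0]] [[420.0, 323.0]]
tab_top side [(array([349.9, 293.3]), 0.91)]
tab_top top [(array([219. , 235.8]), 0.83)]
bolt_axis side [(array([318.3, 290.1]), 0.81)]
bolt_axis top [(array([227.8, 219. ]), 0.75)]
crank_grip side [(array([302.7, 269.6]), 0.63)]
crank_grip top [(array([226.8, 201.8]), 0.5)]
hinge_mid side [(array([287.5, 298.2]), 0.57)]
hinge_mid top []
```

View pics/s6.png

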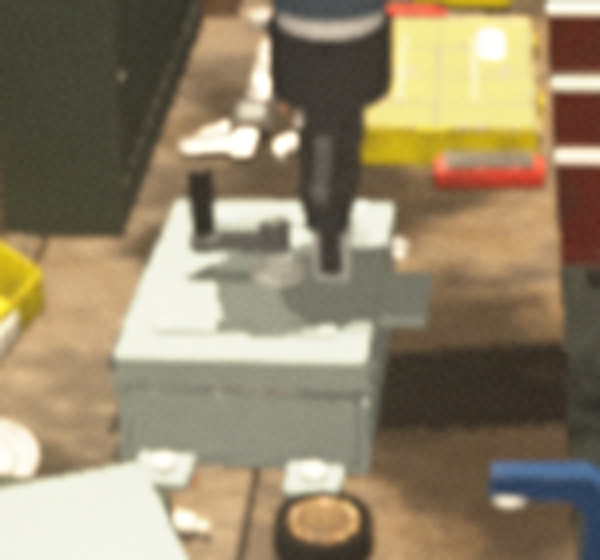

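The shell looks essentially closed: its corners at (395,203) and (372,360) match the closed prediction. I confirm with a firm press.

>>> {"fn": "send_rows", "kwargs": {
  "increments": [
    [[0,0,0.08],[0,0,0]],
    [[0,0,0.08],[0,0,0]],
    [[0,0,0],[0,0,0]]
  ]
}}

```text
clock: 9.2
tool_pos: [0.482, 0.1645, 0.053]
tcp_rot: [-0.047, -3.141, -0.0]
contact_force: [-1.6, 0.1, 2.4]
grip_width: 0.0001
gripper_force: 1.3
```

>>> {"fn": "send_rows", "kwargs": {
  "increments": [
    [[0,0,0.1],[0,0,0]],
    [[0,0,0],[0,0,0]],
    [[0,0,0],[0,0,0]]
  ]
}}

```text
clock: 9.5
tool_pos: [0.482, 0.1646, 0.0521]
tcp_rot: [0.047, 3.141, 0.001]
contact_force: [-8.0, -2.1, 21.3]
grip_width: -0.0001
gripper_force: 10.4
```

```bash
python3 - <<'E'
from traj import *
a=cv2.imread('pics/s5.png');b=cv2.imread('pics/s6.png')
f=cam('side');c=cv2.resize(f['img'][220:360,250:400],None,fx=4,fy=4,interpolation=cv2.INTER_CUBIC)
s=arm.state();print(s['tool_pos'],s['contact_force'])
g=lambda x:cv2.cvtColor(x,cv2.COLOR_BGR2GRAY).astype(np.float32)
# shift of near-front lid part (tab & front right) between pictures
def sh(A,B,r):
    y0,y1,x0,x1=r;t=g(A)[y0:y1,x0:x1].astype(np.uint8);
    m=cv2.matchTemplate(g(B)[y0-30:y1+30,x0-20:x1+20].astype(np.uint8),t,cv2.TM_CCOEFF_NORMED);_,v,_,l=cv2.minMaxLoc(m);return l[0]-20,l[1]-30,round(v,2)
for r in((330,375,280,375),(250,320,385,440),(170,260,180,300)): print(r,sh(a,b,r),sh(b,c,r))
E
```

```text
[0.48199017 0.16458661 0.05210462] [-8.58702417 -1.72889922 20.59431095]
(330, 375, 280, 375) (3, 12, 0.97) (2, 7, 0.98)
(250, 320, 385, 440) (6, 12, 0.85) (1, 3, 0.97)
(170, 260, 180, 300) (5, 1, 0.9) (4, 0, 0.94)
```

A hard stop at about 21 N means the housing is closed. I lift off and locate the crank.

>>> {"fn": "send_rows", "kwargs": {
  "increments": [
    [[0,0,-0.5],[0,0,0]],
    [[0,0,-1],[0,0,0]],
    [[0,0,-1],[0,0,0]],
    [[0.8,0,-1],[0,0,0]],
    [[0.8,0,-1],[0,0,0]]
  ]
}}

```text
clock: 10.05
tool_pos: [0.4345, 0.1659, 0.1859]
tcp_rot: [0.049, 3.141, 0.0]
contact_force: [-0.1, 0.0, 0.8]
grip_width: -0.0001
gripper_force: 0.0
```

>>> {"fn": "send_rows", "kwargs": {
  "increments": [
    [[0.8,0,-1],[0,0,0]],
    [[0.8,0,-1],[0,0,0]],
    [[0.5,0,-0.5],[0,0,0]],
    [[0,0,0],[0,0,0]]
  ]
}}

```text
clock: 10.45
tool_pos: [0.3717, 0.1683, 0.2624]
tcp_rot: [0.046, 3.137, 0.002]
contact_force: [1.0, 0.4, 0.3]
grip_width: -0.0002
gripper_force: 0.0
```

```bash
cat >> h.py <<'E'
def crank(o=None,verbose=1,cams=('side','top','wrist'),W=.5):
    """fit x,y of bolt axis (lid closed), crank angle, sink"""
    obs=[]
    for n in cams:
        f=cam(n)
        for l in ['hinge_mid','tab_top','bolt_axis','crank_grip','crank']:
            r=arm.spot_point(l,n)
            if r:
                obs.append((n,l,f,np.array(r[0]['position']),r[0]['score']))
                if verbose: print(n,l,np.round(r[0]['position'],1),round(r[0]['score'],2))
    return obs
def ptsc(p):
    x,y,yaw,a,s=p
    u=np.array([-np.cos(yaw),-np.sin(yaw),0]);B=np.array([x,y,0])
    return {'hinge_mid':B-u*.085+[0,0,.051],'tab_top':B+u*.081+[0,0,.061],'bolt_axis':B+[0,0,.073],
     'crank':B+[0,0,.051-s],'crank_grip':B+[.045*np.cos(a),.045*np.sin(a),.133-s]}
def fitc(obs,p0=(.514,.163,-.035,0.,.002),fix=None):
    fun=lambda p:np.concatenate([(proj(f,ptsc(p)[l])[0]-q)*sc*(.5 if n=='wrist' else 1) for n,l,f,q,sc in obs]+[[(p[4]-.002)/.003,(p[2]+.035)/.03]])
    return least_squares(fun,p0,loss='soft_l1',f_scale=2,x_scale=[.01,.01,.1,.3,.003])
E
python3 - <<'E'
from h import *
o=crank();t=fitc(o);print(t.x.round(4),t.cost);print(t.fun.round(1));print(ptsc(t.x)['crank_grip'])
f=[q for q in o if q[0]=='wrist'][0][2];cv2.imwrite('pics/w7.png',f['img'])
print(arm.state()['tool_pos'],arm.hold_point_z)
E
```

```text
side hinge_mid [285.5 298.3] 0.69
side tab_top [348.4 295.5] 0.56
side crank_grip [301.6 266.6] 0.56
side crank [318.8 295.3] 0.8
top hinge_mid [229.  215.7] 0.64
top tab_top [226.7 273. ] 0.94
top bolt_axis [228.  243.5] 0.85
top crank_grip [223.7 223.7] 0.37
top crank [229.1 248. ] 0.59
wrist hinge_mid [319.8 258. ] 0.61
wrist tab_top [322.8 255.3] 0.97
wrist crank_grip [319.6 410.1] 0.84
wrist crank [318.5 410.4] 0.45
[ 5.132e-01  1.648e-01 -3.270e-02 -6.810e-02  4.000e-04] 121.51610070722847
[  1.2  -2.8   1.9  -0.6   0.   -0.1   1.    0.8   0.5   0.3  -0.3  -1.6
  -0.9  -0.2   0.2   0.3  -0.4  -2.2   0.4  39.3  -0.6  -0.2   0.1   0.5
   0.6 -20.   -0.5   0.1]
[0.55808983 0.16177442 0.13263603]
[0.37155503 0.16784859 0.26005108] -0.0187
```

View pics/w7.png

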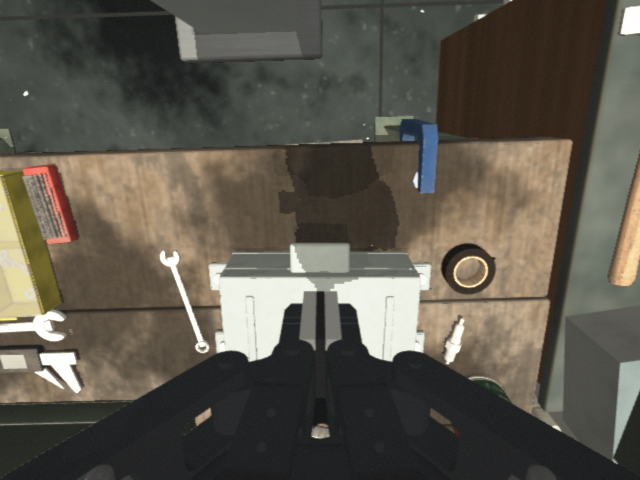

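The wrist view shows the lid closed, with the tab at (320,257) and the crank grip tip at (320,430) between the fingers; that uses up my picture budget. I check the fingertip offset numerically and plan the approach to the grip.

```bash
python3 - <<'E'
from h import *
f=cam('wrist');s=arm.state();Rm=R.from_rotvec(s['tcp_rot']);p=np.array(s['tool_pos'])
for dz in(0.01,0,-.01,-.019,-.03): print(dz,proj(f,[p+Rm.apply([a,0,dz]) for a in(-.011,0,.011)]).round(0).tolist())
g=cv2.cvtColor(f['img'],cv2.COLOR_BGR2GRAY);print(g[270:400:5,312],g[270:400:5,300])
plan([[.45,.165,.26],[.558,.163,.24]],np.pi/2-.05)
E
```

```text
0.01 [[320.0, 299.0], [320.0, 278.0], [320.0, 257.0]]
0 [[320.0, 309.0], [320.0, 287.0], [320.0, 265.0]]
-0.01 [[320.0, 320.0], [320.0, 297.0], [320.0, 274.0]]
-0.019 [[320.0, 331.0], [320.0, 307.0], [320.0, 283.0]]
-0.03 [[320.0, 346.0], [320.0, 321.0], [320.0, 296.0]]
[157  99 215 240 233 119 120 119 118 118 118 118 118 119 150 125  39  32
  33  33  32  36  36  38  33  36] [245  99 241 240 240 241 240  36  39  44  63  88  95 110  46  35  35  34
  32  34  33  32  32  30  33  34]
[[[-0.87, -0.01, 0.0], [0.0, 0.0, 0.02]], [[-0.87, -0.0, 0.0], [0.0, 0.0, 0.02]], [[-0.87, -0.0, 0.0], [0.0, 0.0, 0.02]], [[-0.9, 0.02, 0.17], [0.0, 0.0, 0.02]], [[-0.9, 0.02, 0.17], [0.0, 0.0, 0.02]]]
[[[-0.9, 0.02, 0.17], [0.0, 0.0, 0.02]], [[-0.9, 0.03, 0.17], [0.0, 0.0, 0.02]]]
```

>>> {"fn": "send_rows", "kwargs": {
  "increments": [
    [[-0.87,0,0],[0,0,0.02]],
    [[-0.87,0,0],[0,0,0.02]],
    [[-0.87,0,0],[0,0,0.02]],
    [[-0.9,0.02,0.17],[0,0,0.02]],
    [[-0.9,0.02,0.17],[0,0,0.02]]
  ],
  "hand": 65,
  "squeeze": 20
}}

```text
clock: 11.9
tool_pos: [0.505, 0.1642, 0.2498]
tcp_rot: [0.071, 3.14, 0.0]
contact_force: [0.7, 0.2, 0.3]
grip_width: 0.0556
gripper_force: 0.0
```

>>> {"fn": "send_rows", "kwargs": {
  "increments": [
    [[-0.9,0.02,0.17],[0,0,0.02]],
    [[-0.9,0.03,0.17],[0,0,0.02]],
    [[0,0,0],[0,0,0]]
  ]
}}

```text
clock: 12.2
tool_pos: [0.5601, 0.1628, 0.2376]
tcp_rot: [-0.082, -3.14, 0.001]
contact_force: [-0.2, -0.9, 0.2]
grip_width: 0.0554
gripper_force: 0.0
```

```bash
python3 - <<'E'
from h import *
o=crank(verbose=0)
for n,l,f,q,sc in o:
    if l in('crank_grip','crank','bolt_axis'): print(n,l,q.round(1),round(sc,2))
fs={q[0]:q[2] for q in o}
for a in(-.4,-.2,0,.2,.4): print(a,[(n,proj(fs[n],ptsc([.5132,.1648,-.033,a,.002])['crank_grip']).round(1).tolist()) for n in fs])
print(arm.state()['tool_pos'],arm.state()['grip_width'])
print([x['bbox'] for x in arm.spot_in('crank_grip','top')[:1]],[x['bbox'] for x in arm.spot_in('crank','side')[:1]])
E
```

```text
side bolt_axis [320.4 291.7] 0.79
side crank_grip [300.4 268. ] 0.6
side crank [319.3 298.3] 0.72
top bolt_axis [229.1 242.9] 0.81
top crank_grip [224.9 226.1] 0.38
top crank [227.9 249.3] 0.45
wrist bolt_axis [315.4 150.2] 0.83
wrist crank_grip [318.1 225. ] 0.92
wrist crank [318.4 151.1] 0.84
-0.4 [('side', [[303.8, 264.4]]), ('top', [[229.6, 225.7]]), ('wrist', [[297.5, 218.2]])]
-0.2 [('side', [[302.3, 265.9]]), ('top', [[226.5, 224.8]]), ('wrist', [[309.6, 221.1]])]
0 [('side', [[301.4, 267.5]]), ('top', [[223.4, 224.5]]), ('wrist', [[322.0, 221.7]])]
0.2 [('side', [[301.3, 269.2]]), ('top', [[220.1, 224.8]]), ('wrist', [[334.3, 219.9]])]
0.4 [('side', [[301.9, 270.9]]), ('top', [[217.1, 225.8]]), ('wrist', [[346.1, 215.7]])]
[0.55778864 0.16317721 0.23958729] 0.05539501054524373
[[446.0, 214.0, 468.5, 229.7]] [[297.6, 264.6, 324.0, 292.1]]
```

>>> {"fn": "send_rows", "kwargs": {
  "increments": [
    [[0,0.03,0.95],[0,0,0]],
    [[0,0,0.95],[0,0,0]],
    [[0,0,0.95],[0,0,0]],
    [[0,0,0.95],[0,0,0]],
    [[0,0,0.5],[0,0,0]]
  ]
}}

```text
clock: 13.7
tool_pos: [0.5561, 0.1638, 0.1079]
tcp_rot: [-0.081, -3.137, 0.001]
contact_force: [0.2, 0.3, -0.1]
grip_width: 0.0556
gripper_force: 0.0
```

>>> {"fn": "send_rows", "kwargs": {
  "increments": [
    [[0,0,0.3],[0,0,0]],
    [[0,0,0.2],[0,0,0]]
  ]
}}

```text
clock: 13.9
tool_pos: [0.5577, 0.164, 0.0951]
tcp_rot: [-0.081, -3.14, 0.0]
contact_force: [-0.1, -0.5, 0.6]
grip_width: 0.0554
gripper_force: 0.0
```

>>> {"fn": "send_rows", "kwargs": {
  "increments": [
    [[0,0,0],[0,0,0]],
    [[0,0,0],[0,0,0]],
    [[0,0,0],[0,0,0]],
    [[0,0,0],[0,0,0]],
    [[0,0,0],[0,0,0]]
  ],
  "hand": 14
}}

```text
clock: 14.4
tool_pos: [0.5589, 0.1641, 0.0966]
tcp_rot: [0.081, 3.138, 0.0]
contact_force: [1.0, -1.3, 2.7]
grip_width: 0.0141
gripper_force: 21.9
```

```bash
cat >> h.py <<'E'
C0=np.array([.5132,.1648]);
def ang(): 
    p=np.array(arm.state()['tool_pos'])[:2]-C0; return np.arctan2(p[1],p[0]),np.hypot(*p)
def arc(a0,a1,z0,z1,r=.0455,rot=True,n=None,start=None):
    s=arm.state();Rm=R.from_rotvec(s['tcp_rot']);p=np.array(s['tool_pos'] if start is None else start)
    n=n or int(np.ceil(abs(a1-a0)/.145));rows=[]
    dr=R.from_rotvec([0,0,-(a1-a0)/n if rot else 0])
    for i in range(1,n+1):
        a=a0+(a1-a0)*i/n;q=np.array([*(C0+r*np.array([np.cos(a),np.sin(a)])),z0+(z1-z0)*i/n])
        rows.append([(Rm.inv().apply(q-p)/.03).round(2).tolist(),[0,0,round(dr.as_rotvec()[2]/.15,2)]]);Rm=Rm*dr;p=q
    for i in range(0,n,5): print(rows[i:i+5])
def wl(tag,ref=None):
    f=cam('wrist');g=cv2.cvtColor(f['img'],cv2.COLOR_BGR2GRAY);cv2.imwrite(f'pics/{tag}.png',f['img'])
    out={}
    for l in('crank','crank_grip','bolt_axis'):
        r=arm.spot_point(l,'wrist')
        if r: out[l]=(np.round(r[0]['position'],1).tolist(),round(r[0]['score'],2))
    for l in('crank',):
        r=arm.spot_in(l,'wrist')
        if r: out['bb']=(np.round(r[0]['bbox'],1).tolist(),round(r[0]['score'],2))
    f=cam('side')
    for l in('crank','crank_grip','bolt_axis'):
        r=arm.spot_point(l,'side')
        if r: out['s_'+l]=(np.round(r[0]['position'],1).tolist(),round(r[0]['score'],2))
    a,r=ang();print(round(a,3),round(r,4),out)
    # predicted pixel of hub top / grip top centre for sinks
    f=cam('wrist')
    for sk in(.0,.008):
        B=[*C0,.12-sk];print(sk,proj(f,[B,[*(C0+.045*np.array([np.cos(a),np.sin(a)])),.156-sk]]).round(1).tolist())
E
python3 - <<'E'
from h import *
arc(*( (ang()[0],ang()[0]+.58)),.096,.096)
E
```

```text
[[[0.03, 0.22, 0.02], [0, 0, np.float64(-0.97)]], [[0.02, 0.22, -0.0], [0, 0, np.float64(-0.97)]], [[0.02, 0.22, -0.0], [0, 0, np.float64(-0.97)]], [[0.02, 0.22, -0.0], [0, 0, np.float64(-0.97)]]]
```

>>> {"fn": "send_rows", "kwargs": {
  "increments": [
    [[0,0,0],[0,0,0]],
    [[0,0,0],[0,0,0]],
    [[0,0,0],[0,0,0]]
  ],
  "hand": 28
}}

```text
clock: 14.7
tool_pos: [0.5575, 0.1642, 0.0954]
tcp_rot: [-0.08, -3.14, -0.0]
contact_force: [-0.0, 0.7, -0.2]
grip_width: 0.0235
gripper_force: 0.0
```

```bash
python3 - <<'E'
from h import *
wl('r0')
E
```

```text
-0.016 0.0447 {'crank': ([314.8, 177.0], 0.82), 'crank_grip': ([312.0, 183.2], 0.45), 'bolt_axis': ([310.3, 187.7], 0.77), 'bb': ([285.9, 172.1, 337.5, 363.7], 0.57), 's_crank': ([317.5, 295.9], 0.7), 's_bolt_axis': ([321.9, 289.8], 0.67)}
0.0 [[315.1, 204.9], [319.6, 373.4]]
0.008 [[315.4, 200.0], [319.6, 357.6]]
```

>>> {"fn": "send_rows", "kwargs": {
  "increments": [
    [[0.02,0.22,0],[0,0,-0.97]],
    [[0.02,0.22,0],[0,0,-0.97]],
    [[0.02,0.22,0],[0,0,-0.97]],
    [[0.02,0.22,0],[0,0,-0.97]]
  ]
}}

```text
clock: 15.6
tool_pos: [0.5519, 0.1887, 0.0959]
tcp_rot: [-0.832, 3.029, -0.003]
contact_force: [0.4, -2.4, 1.2]
grip_width: 0.0238
gripper_force: 1.4
```

```bash
cat >> h.py <<'E'
def cmp(a,b,rg=(165,345,280,345)):
    A=cv2.imread(f'pics/{a}.png',0);B=cv2.imread(f'pics/{b}.png',0)
    for y0,y1,x0,x1 in((165,225,285,345),(300,350,290,350),(345,395,295,345)):
        m=cv2.matchTemplate(B[y0-30:y1+30,x0-20:x1+20],A[y0:y1,x0:x1],cv2.TM_CCOEFF_NORMED);_,v,_,l=cv2.minMaxLoc(m);print((y0,x0),(l[0]-20,l[1]-30),round(v,2))
E
python3 - <<'E'
from h import *
wl('r1');cmp('r0','r1');s=arm.state();print(s['tool_pos'],s['contact_force'])
arc(ang()[0],ang()[0]+.29,s['tool_pos'][2],.095)
E
```

```text
0.573 0.0452 {'crank': ([312.6, 174.8], 0.92), 'crank_grip': ([304.1, 327.8], 0.92), 'bolt_axis': ([312.2, 181.4], 0.87), 'bb': ([285.4, 167.3, 332.4, 358.8], 0.95), 's_crank': ([317.9, 296.1], 0.74), 's_crank_grip': ([301.6, 272.2], 0.37), 's_bolt_axis': ([319.5, 288.2], 0.74)}
0.0 [[316.0, 203.9], [321.6, 372.4]]
0.008 [[316.2, 199.0], [321.5, 356.7]]
(165, 285) (0, -6) 0.97
(300, 290) (-15, -15) 0.81
(345, 295) (-14, -8) 0.7
[0.55114935 0.18928926 0.09553106] [ 0.56730602 -0.2824855   0.27520757]
[[[0.01, 0.22, 0.01], [0, 0, np.float64(-0.97)]], [[0.03, 0.22, 0.01], [0, 0, np.float64(-0.97)]]]
```

>>> {"fn": "send_rows", "kwargs": {
  "increments": [
    [[0.02,0.22,0],[0,0,-0.97]],
    [[0.02,0.22,0],[0,0,-0.97]],
    [[0,0,0],[0,0,0]]
  ]
}}

```text
clock: 16.4
tool_pos: [0.5427, 0.1997, 0.0957]
tcp_rot: [-1.254, 2.88, -0.0]
contact_force: [0.3, -1.0, 0.8]
grip_width: 0.0235
gripper_force: 0.3
```

```bash
python3 - <<'E'
from h import *
wl('r2');cmp('r1','r2');s=arm.state();print(s['tool_pos'],s['contact_force'])
arc(ang()[0],ang()[0]+.29,s['tool_pos'][2],.095)
E
```

```text
0.867 0.0455 {'crank_grip': ([305.4, 327.2], 0.58), 'bolt_axis': ([310.0, 179.6], 0.78), 'bb': ([281.0, 161.9, 330.6, 356.7], 0.86), 's_crank': ([321.7, 296.2], 0.52), 's_crank_grip': ([330.3, 356.8], 0.72), 's_bolt_axis': ([321.3, 290.6], 0.95)}
0.0 [[316.4, 203.4], [322.6, 371.9]]
0.008 [[316.6, 198.5], [322.4, 356.3]]
(165, 285) (-3, -2) 0.74
(300, 290) (1, -1) 0.96
(345, 295) (2, -1) 0.68
[0.54266796 0.19949458 0.09553182] [ 0.83633541 -0.57656672 -0.70694417]
[[[0.01, 0.15, 0.01], [0, 0, np.float64(-0.64)]], [[0.01, 0.15, 0.01], [0, 0, np.float64(-0.64)]], [[0.01, 0.15, 0.01], [0, 0, np.float64(-0.64)]]]
```

No drop yet; the picture features are unchanged. Next step.

>>> {"fn": "send_rows", "kwargs": {
  "increments": [
    [[0.02,0.22,0],[0,0,-0.97]],
    [[0.02,0.22,0],[0,0,-0.97]],
    [[0,0,0],[0,0,0]]
  ]
}}

```text
clock: 17.2
tool_pos: [0.5317, 0.2071, 0.0958]
tcp_rot: [-1.659, 2.667, -0.0]
contact_force: [1.0, -0.5, 0.7]
grip_width: 0.0237
gripper_force: 0.3
```

```bash
python3 - <<'E'
from h import *
wl('r3');cmp('r2','r3');s=arm.state();print(s['tool_pos'],s['contact_force'])
E
```

```text
1.156 0.0459 {'crank': ([312.2, 170.9], 0.76), 'crank_grip': ([306.5, 326.3], 0.63), 'bolt_axis': ([312.9, 174.1], 0.68), 'bb': ([282.5, 160.1, 332.1, 358.5], 0.79), 's_crank': ([317.9, 296.2], 0.54), 's_bolt_axis': ([320.3, 290.7], 0.75)}
0.0 [[317.3, 203.1], [323.2, 371.6]]
0.008 [[317.4, 198.2], [323.0, 356.0]]
(165, 285) (0, -3) 0.7
(300, 290) (0, -3) 0.98
(345, 295) (-13, -13) 0.3
[0.53174505 0.20678717 0.09554023] [ 1.05127196 -0.2709208   0.10642316]
```

>>> {"fn": "send_rows", "kwargs": {
  "increments": [
    [[0.04,0.22,0],[0,0,-0.97]],
    [[0.04,0.22,0],[0,0,-0.97]],
    [[0,0,0],[0,0,0]]
  ]
}}

```text
clock: 18.0
tool_pos: [0.5186, 0.2097, 0.0959]
tcp_rot: [-2.028, 2.399, -0.0]
contact_force: [0.8, 0.1, 0.4]
grip_width: 0.0238
gripper_force: 0.3
```

```bash
python3 - <<'E'
from h import *
wl('r4');cmp('r3','r4');s=arm.state();print(s['tool_pos'],s['contact_force'])
E
```

```text
1.45 0.0451 {'crank': ([311.9, 174.6], 0.67), 'crank_grip': ([306.4, 324.5], 0.88), 'bolt_axis': ([312.5, 176.5], 0.62), 'bb': ([282.0, 160.0, 335.6, 358.0], 0.93), 's_crank': ([318.0, 296.2], 0.6), 's_crank_grip': ([315.8, 275.4], 0.53), 's_bolt_axis': ([318.6, 290.4], 0.82)}
0.0 [[317.4, 206.1], [323.7, 374.6]]
0.008 [[317.6, 201.1], [323.5, 358.8]]
(165, 285) (1, 1) 0.83
(300, 290) (0, 2) 0.99
(345, 295) (-20, -30) 0.54
[0.51867974 0.20955522 0.09554986] [0.7447833  0.07592495 0.80776135]
```

>>> {"fn": "send_rows", "kwargs": {
  "increments": [
    [[0.03,0.22,0],[0,0,-0.97]],
    [[0.03,0.22,0],[0,0,-0.97]],
    [[0,0,0],[0,0,0]]
  ]
}}

```text
clock: 18.8
tool_pos: [0.505, 0.2091, 0.0957]
tcp_rot: [-2.354, 2.08, 0.0]
contact_force: [0.9, -0.0, 0.5]
grip_width: 0.0238
gripper_force: 0.2
```

```bash
python3 - <<'E'
from h import *
wl('r5');cmp('r4','r5');s=arm.state();print(s['tool_pos'],s['contact_force'])
f=cam('side')
for sk in(0,.008): print(proj(f,ptsc([*C0,-.033,ang()[0]-.08,sk])['crank_grip']))
E
```

```text
1.746 0.0449 {'crank': ([312.8, 170.1], 0.98), 'crank_grip': ([305.9, 324.6], 0.98), 'bolt_axis': ([311.2, 176.8], 0.77), 'bb': ([281.1, 162.6, 332.3, 360.5], 0.67), 's_crank': ([319.1, 296.0], 0.44), 's_crank_grip': ([320.6, 276.6], 0.48), 's_bolt_axis': ([318.0, 290.2], 0.81)}
0.0 [[316.8, 207.5], [323.8, 376.0]]
0.008 [[316.9, 202.4], [323.6, 360.2]]
(165, 285) (0, 0) 0.93
(300, 290) (0, 0) 0.99
(345, 295) (20, 20) 0.32
[0.50533917 0.20901965 0.09552177] [-0.52950295  0.42914862 -0.16846109]
[[319.23979159 276.10703369]]
[[319.29883158 279.05586317]]
```

>>> {"fn": "send_rows", "kwargs": {
  "increments": [
    [[0.02,0.22,0],[0,0,-0.97]],
    [[0.02,0.22,0],[0,0,-0.97]],
    [[0,0,0],[0,0,0]]
  ]
}}

```text
clock: 19.65
tool_pos: [0.4925, 0.2053, 0.0958]
tcp_rot: [-2.631, 1.717, -0.0]
contact_force: [-0.9, 0.1, -0.1]
grip_width: 0.0241
gripper_force: 0.0
```

```bash
python3 - <<'E'
from h import *
wl('r6');cmp('r5','r6');s=arm.state();print(s['tool_pos'],s['contact_force'],s['joint_positions'])
E
```

```text
2.039 0.0454 {'crank': ([314.7, 166.9], 0.98), 'crank_grip': ([307.7, 312.1], 0.95), 'bolt_axis': ([314.5, 175.3], 0.85), 'bb': ([284.1, 160.5, 333.5, 343.3], 0.76), 's_crank': ([320.6, 299.6], 0.47), 's_crank_grip': ([324.7, 281.1], 0.38), 's_bolt_axis': ([319.3, 291.1], 0.88)}
0.0 [[316.4, 207.1], [323.6, 375.6]]
0.008 [[316.6, 202.0], [323.4, 359.8]]
(165, 285) (2, -5) 0.84
(300, 290) (0, -15) 0.98
(345, 295) (-2, -16) 0.27
[0.4927109  0.20531585 0.09556164] [0.07726606 0.14910103 0.10939976] [ 2.75927051e-01  3.57559005e-01 -2.54671775e-01  9.58591085e-01
  4.73367759e-05 -1.70929607e+00]
```

The bolt has dropped: the grip moved about 15 px in the wrist view and 4 px in the side view, at a crank angle near 1.95. Now I grip and turn forward.

>>> {"fn": "send_rows", "kwargs": {
  "increments": [
    [[0,0,0],[0,0,0]],
    [[0,0,0],[0,0,0]],
    [[0,0,0],[0,0,0]]
  ],
  "hand": 12,
  "squeeze": 20
}}

```text
clock: 20.45
tool_pos: [0.4932, 0.2055, 0.0959]
tcp_rot: [-2.63, 1.716, -0.001]
contact_force: [1.3, 0.8, 1.9]
grip_width: 0.0143
gripper_force: 20.5
```

```bash
sed -i 's/dr=R.from_rotvec(\[0,0,-(a1-a0)\/n if rot else 0\])/dr=R.from_rotvec([0,0,-(a1-a0)\/n*rot])/' h.py; python3 - <<'E'
from h import *
s=arm.state();a=ang();print(a,s['tool_pos'],s['contact_force'],s['grip_width'],s['gripper_force'])
arc(a[0],a[0]-6.2,s['tool_pos'][2],s['tool_pos'][2]-.0079,r=.0452,rot=.69,n=31)
E
```

```text
(np.float64(2.027734726596175), np.float64(0.045400718769765265)) [0.49316908 0.20554294 0.09591977] [1.25651092 0.75983252 1.93774391] 0.014340030874807183 20.452549159526825
[[[0.02, -0.3, 0.01], [0, 0, np.float64(0.92)]], [[0.04, -0.3, 0.01], [0, 0, np.float64(0.92)]], [[0.05, -0.3, 0.01], [0, 0, np.float64(0.92)]], [[0.07, -0.29, 0.01], [0, 0, np.float64(0.92)]], [[0.09, -0.29, 0.01], [0, 0, np.float64(0.92)]]]
[[[0.11, -0.28, 0.01], [0, 0, np.float64(0.92)]], [[0.13, -0.27, 0.01], [0, 0, np.float64(0.92)]], [[0.14, -0.27, 0.01], [0, 0, np.float64(0.92)]], [[0.16, -0.26, 0.01], [0, 0, np.float64(0.92)]], [[0.17, -0.25, 0.01], [0, 0, np.float64(0.92)]]]
[[[0.19, -0.23, 0.01], [0, 0, np.float64(0.92)]], [[0.2, -0.22, 0.01], [0, 0, np.float64(0.92)]], [[0.22, -0.21, 0.01], [0, 0, np.float64(0.92)]], [[0.23, -0.2, 0.01], [0, 0, np.float64(0.92)]], [[0.24, -0.18, 0.01], [0, 0, np.float64(0.92)]]]
[[[0.25, -0.17, 0.01], [0, 0, np.float64(0.92)]], [[0.26, -0.15, 0.01], [0, 0, np.float64(0.92)]], [[0.27, -0.13, 0.01], [0, 0, np.float64(0.92)]], [[0.28, -0.12, 0.01], [0, 0, np.float64(0.92)]], [[0.28, -0.1, 0.01], [0, 0, np.float64(0.92)]]]
[[[0.29, -0.08, 0.01], [0, 0, np.float64(0.92)]], [[0.29, -0.06, 0.01], [0, 0, np.float64(0.92)]], [[0.3, -0.04, 0.01], [0, 0, np.float64(0.92)]], [[0.3, -0.03, 0.01], [0, 0, np.float64(0.92)]], [[0.3, -0.01, 0.01], [0, 0, np.float64(0.92)]]]
[[[0.3, 0.01, 0.01], [0, 0, np.float64(0.92)]], [[0.3, 0.03, 0.01], [0, 0, np.float64(0.92)]], [[0.3, 0.05, 0.01], [0, 0, np.float64(0.92)]], [[0.29, 0.07, 0.01], [0, 0, np.float64(0.92)]], [[0.29, 0.08, 0.01], [0, 0, np.float64(0.92)]]]
[[[0.28, 0.1, 0.01], [0, 0, np.float64(0.92)]]]
```

>>> {"fn": "send_rows", "kwargs": {
  "increments": [
    [[0.02,-0.3,0.01],[0,0,0.92]],
    [[0.04,-0.3,0.01],[0,0,0.92]],
    [[0.05,-0.3,0.01],[0,0,0.92]],
    [[0.07,-0.29,0.01],[0,0,0.92]],
    [[0.09,-0.29,0],[0,0,0.92]]
  ]
}}

```text
clock: 20.95
tool_pos: [0.5358, 0.2053, 0.0949]
tcp_rot: [-1.889, 2.508, 0.006]
contact_force: [-1.5, 4.2, 3.1]
grip_width: 0.0141
gripper_force: 20.7
```

```bash
python3 - <<'E'
from h import *
s=arm.state();a=ang();print(a,s['tool_pos'],s['contact_force'],s['grip_width'],s['gripper_force'])
o=[(n,arm.spot_point('crank_grip',n)) for n in('side','wrist') if cam(n)]
print([(n,r[0]) for n,r in o if r]);f=cam('side');g=cam('wrist')
for sk in(.004,.012):
    P=ptsc([*C0,-.033,a[0],sk])['crank_grip'];print(proj(f,P),proj(g,P))
E
```

```text
(np.float64(1.061305760632216), np.float64(0.04640213667047634)) [0.53583183 0.20530874 0.09491027] [-1.48087282  4.21905481  3.0543541 ] 0.014095312657054616 20.73102056980133
[('side', {'position': [309.0, 278.0], 'score': 0.41}), ('wrist', {'position': [317.6, 315.6], 'score': 0.9})]
[[308.67062412 276.10262075]] [[328.2529741  327.38411042]]
[[308.75797586 279.02800491]] [[327.90500809 316.48191033]]
```

Tracking well with low forces. Continue.

>>> {"fn": "send_rows", "kwargs": {
  "increments": [
    [[0.12,-0.28,0.01],[0,0,0.92]],
    [[0.13,-0.27,0.01],[0,0,0.92]],
    [[0.14,-0.27,0.01],[0,0,0.92]],
    [[0.16,-0.26,0.01],[0,0,0.92]],
    [[0.17,-0.25,0],[0,0,0.92]]
  ]
}}

```text
clock: 21.75
tool_pos: [0.5608, 0.1661, 0.0943]
tcp_rot: [-0.93, 2.995, -0.0]
contact_force: [6.0, 3.5, 1.7]
grip_width: 0.0143
gripper_force: 20.4
```

>>> {"fn": "send_rows", "kwargs": {
  "increments": [
    [[0.19,-0.23,0.01],[0,0,0.92]],
    [[0.2,-0.22,0.01],[0,0,0.92]],
    [[0.22,-0.21,0.01],[0,0,0.92]],
    [[0.23,-0.2,0.01],[0,0,0.92]],
    [[0.24,-0.18,0.01],[0,0,0.92]]
  ]
}}

```text
clock: 22.25
tool_pos: [0.5405, 0.1248, 0.0926]
tcp_rot: [0.141, 3.133, -0.006]
contact_force: [5.7, -2.3, 2.1]
grip_width: 0.0142
gripper_force: 20.6
```

```bash
python3 - <<'E'
from h import *
s=arm.state();a=ang();print(a,s['tool_pos'],s['contact_force'],s['joint_positions'][5])
g=cam('wrist');r=arm.spot_point('crank_grip','wrist');print(r[:1])
for sk in(.004,.012):
    P=ptsc([*C0,-.033,a[0],sk])['crank_grip'];print(proj(g,P))
t=2.028-6.2
arc(a[0],t,s['tool_pos'][2],.088,r=.0455,rot=.69,n=16)
E
```

```text
(np.float64(-0.9721352987511132), np.float64(0.048422843484013794)) [0.54048806 0.12479833 0.09264119] [ 5.7052179  -2.33162278  2.12791158] 0.20491727544923494
[{'position': [315.9, 318.0], 'score': 0.67}]
[[326.3745099  325.63969841]]
[[326.12709902 314.53788484]]
[[[0.25, -0.05, 0.0], [0, 0, np.float64(0.92)]], [[0.26, -0.15, 0.01], [0, 0, np.float64(0.92)]], [[0.27, -0.13, 0.01], [0, 0, np.float64(0.92)]], [[0.28, -0.12, 0.01], [0, 0, np.float64(0.92)]], [[0.29, -0.1, 0.01], [0, 0, np.float64(0.92)]]]
[[[0.29, -0.08, 0.01], [0, 0, np.float64(0.92)]], [[0.3, -0.06, 0.01], [0, 0, np.float64(0.92)]], [[0.3, -0.05, 0.01], [0, 0, np.float64(0.92)]], [[0.3, -0.03, 0.01], [0, 0, np.float64(0.92)]], [[0.3, -0.01, 0.01], [0, 0, np.float64(0.92)]]]
[[[0.3, 0.01, 0.01], [0, 0, np.float64(0.92)]], [[0.3, 0.03, 0.01], [0, 0, np.float64(0.92)]], [[0.3, 0.05, 0.01], [0, 0, np.float64(0.92)]], [[0.3, 0.07, 0.01], [0, 0, np.float64(0.92)]], [[0.29, 0.08, 0.01], [0, 0, np.float64(0.92)]]]
[[[0.29, 0.1, 0.01], [0, 0, np.float64(0.92)]]]
```

>>> {"fn": "send_rows", "kwargs": {
  "increments": [
    [[0.25,-0.05,0],[0,0,0.92]],
    [[0.26,-0.15,0.01],[0,0,0.92]],
    [[0.27,-0.13,0.01],[0,0,0.92]],
    [[0.28,-0.12,0.01],[0,0,0.92]],
    [[0.29,-0.1,0.01],[0,0,0.92]]
  ]
}}

```text
clock: 22.85
tool_pos: [0.4949, 0.1224, 0.091]
tcp_rot: [1.194, 2.902, -0.011]
contact_force: [1.4, -6.1, 4.4]
grip_width: 0.0141
gripper_force: 20.8
```

```bash
python3 - <<'E'
from h import *
s=arm.state();a=ang();print(a,s['tool_pos'],s['contact_force'],s['joint_positions'][5])
g=cam('wrist');r=arm.spot_point('crank_grip','wrist');print(r[:1])
for sk in(.004,.012):
    P=ptsc([*C0,-.033,a[0],sk])['crank_grip'];print(proj(g,P))
t=2.028-6.2
arc(a[0],t,s['tool_pos'][2],.088,r=.0455,rot=.69,n=11)
E
```

```text
(np.float64(-1.9785762158349318), np.float64(0.0461835747098435)) [0.49488488 0.12240332 0.09100508] [ 1.36206724 -6.05661709  4.43252367] 0.904059898252002
[{'position': [314.5, 317.1], 'score': 0.79}]
[[320.24680483 333.25478658]]
[[320.33230224 321.68786361]]
[[[0.2, -0.03, -0.01], [0, 0, np.float64(0.92)]], [[0.3, -0.06, 0.01], [0, 0, np.float64(0.92)]], [[0.3, -0.04, 0.01], [0, 0, np.float64(0.92)]], [[0.3, -0.02, 0.01], [0, 0, np.float64(0.92)]], [[0.3, -0.01, 0.01], [0, 0, np.float64(0.92)]]]
[[[0.3, 0.01, 0.01], [0, 0, np.float64(0.92)]], [[0.3, 0.03, 0.01], [0, 0, np.float64(0.92)]], [[0.3, 0.05, 0.01], [0, 0, np.float64(0.92)]], [[0.29, 0.07, 0.01], [0, 0, np.float64(0.92)]], [[0.29, 0.09, 0.01], [0, 0, np.float64(0.92)]]]
[[[0.28, 0.1, 0.01], [0, 0, np.float64(0.92)]]]
```

>>> {"fn": "send_rows", "kwargs": {
  "increments": [
    [[0.24,-0.05,0],[0,0,0.92]],
    [[0.3,-0.06,0.01],[0,0,0.92]],
    [[0.3,-0.04,0.01],[0,0,0.92]],
    [[0.3,-0.02,0.01],[0,0,0.92]],
    [[0.3,-0.01,0.01],[0,0,0.92]]
  ]
}}

```text
clock: 23.45
tool_pos: [0.4696, 0.1585, 0.0893]
tcp_rot: [2.104, 2.329, -0.005]
contact_force: [3.2, -1.7, 1.4]
grip_width: 0.0143
gripper_force: 20.4
```

```bash
python3 - <<'E'
from h import *
s=arm.state();a=ang();print(a,s['tool_pos'],s['contact_force'],s['joint_positions'][5])
g=cam('wrist');r=arm.spot_point('crank_grip','wrist');print(r[:1])
for sk in(.004,.012):
    P=ptsc([*C0,-.033,a[0],sk])['crank_grip'];print(proj(g,P))
t=2.028-6.2
arc(a[0],t,s['tool_pos'][2],.088,r=.0455,rot=.69,n=6)
E
```

```text
(np.float64(-2.9989111542771307), np.float64(0.044025346002139726)) [0.46962203 0.15853969 0.08931367] [ 3.15335965 -1.73222337  1.37815204] 1.6697424388203554
[{'position': [319.9, 314.4], 'score': 0.73}]
[[314.40210832 338.61869196]]
[[314.6746562  326.72290358]]
[[[0.25, -0.04, 0.01], [0, 0, np.float64(0.9)]], [[0.29, 0.04, 0.01], [0, 0, np.float64(0.9)]], [[0.29, 0.05, 0.01], [0, 0, np.float64(0.9)]], [[0.29, 0.07, 0.01], [0, 0, np.float64(0.9)]], [[0.28, 0.09, 0.01], [0, 0, np.float64(0.9)]]]
[[[0.28, 0.11, 0.01], [0, 0, np.float64(0.9)]]]
```

>>> {"fn": "send_rows", "kwargs": {
  "increments": [
    [[0.26,-0.02,0.01],[0,0,0.9]],
    [[0.29,0.03,0.01],[0,0,0.9]],
    [[0.29,0.05,0.01],[0,0,0.9]],
    [[0.29,0.07,0],[0,0,0.9]],
    [[0.28,0.09,0.01],[0,0,0.9]]
  ]
}}

```text
clock: 24.05
tool_pos: [0.4837, 0.1961, 0.0878]
tcp_rot: [2.752, 1.503, -0.004]
contact_force: [2.7, -7.7, -0.0]
grip_width: 0.0145
gripper_force: 20.6
```

>>> {"fn": "send_rows", "kwargs": {
  "increments": [
    [[0.28,0.11,0.01],[0,0,0.9]],
    [[0,0,0],[0,0,0]],
    [[0,0,0],[0,0,0]],
    [[0,0,0],[0,0,0]]
  ]
}}

```text
clock: 24.45
tool_pos: [0.4915, 0.2015, 0.0875]
tcp_rot: [2.844, 1.322, -0.002]
contact_force: [4.9, -4.9, -0.0]
grip_width: 0.0142
gripper_force: 20.7
```

```bash
python3 - <<'E'
from h import *
s=arm.state();a=ang();print(a,s['tool_pos'],s['contact_force'],s['grip_width'],s['gripper_force'])
p=np.array(s['tool_pos'])
g=cam('wrist');print([arm.spot_point(l,'wrist')[:1] for l in('crank_grip','crank')])
f=cam('side')
for l in('crank_grip','crank','tab_top','bolt_axis'): print(l,arm.spot_point(l,'side')[:1])
for sk in(.000,.008,.016):
    P=ptsc([*C0,-.033,a[0],sk]);print(sk,proj(g,P['crank_grip']),proj(f,[P['crank_grip'],P['crank'],P['tab_top'],P['bolt_axis']]).round(1).tolist())
E
```

```text
(np.float64(2.105137131938275), np.float64(0.04265166773274597)) [0.49147862 0.20150622 0.08754505] [ 4.87341418 -4.85194738 -0.03116202] 0.014192597911459087 20.674298107624054
[[{'position': [322.8, 316.3], 'score': 0.92}], []]
crank_grip [{'position': [289.4, 295.2], 'score': 0.75}]
crank [{'position': [315.7, 302.9], 'score': 0.66}]
tab_top []
bolt_axis [{'position': [319.4, 289.2], 'score': 0.98}]
0.0 [[312.20169955 348.02449031]] [[327.2, 275.2], [320.0, 296.1], [351.9, 294.5], [319.8, 288.6]]
0.008 [[312.49198492 335.19415845]] [[327.3, 278.1], [320.1, 298.9], [351.9, 294.5], [319.8, 288.6]]
0.016 [[312.7530226  323.65654574]] [[327.3, 281.0], [320.1, 301.6], [351.9, 294.5], [319.8, 288.6]]
```

```bash
python3 -c "
from plant import arm
print(arm.close_job())"
```

```text
the job is handed in; nothing more can be done
None
```

I handed the job in with the housing closed, the bolt backed off until it dropped and then turned about one full turn forward, and the crank grip still held at about 20 N. The judge returned no verdict; the sinking (about 16–17 mm) and turn (about 6 rad past the drop) are my own estimates from the camera and arm pose.

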